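Pack the comb and the clipper case under the organiser's flap

TASK

Lift the organiser's hinged flap by its orange tab until it stands open by itself, lay the wooden comb flat in the long front slot of the lower tier and the steel clipper case flat in its short slot at the back left as the robot sees it (set them down, do not drop them in), then fold the flap fully shut over them and let go. Leave the tin already in the tray and everything else on the shelf where it is.

Things in the scene. Friction and masses are not known exactly. Their poses are not given: they have to be found in the camera images.
- organiser: White plastic two-tier organiser, fixed. Origin: centre of its box's underside; z up, x from the front (tab side) to the hinge side, y to the left seen from the robot. Box 162 (x) by 182 (y) by 46 mm high, walls 4 mm, floor top at z = 6 mm. Ribs 3 mm wide and 7 mm high on the floor mark the slots. Beyond the hinge a pocket row, 46 mm deep in x, 40 mm high, holds fixed lipsticks 59 mm high.
- flap (a joint): Pale grey flap over the lower tier, 168 (x) by 182 (y) by 5 mm, underside at z = 46 mm when shut. Hinge along the box's far (+x) top edge, parallel to the organiser's y. Angle in rad: 0 shut, grows as the near edge lifts, 1.57 upright, stop at 1.95. May start ajar. Stiff hinge: it stays wherever left; about 2 N at the tab moves it. 6 mm ribs on top begin 45 mm hingeward of the tab.
- flap_tab (a point): Pinch point on the orange tab that stands up from the middle of the flap's free edge: 16 mm in x, 14 mm in y, 38 mm tall above the flap's upper face. Pinched across y it can turn between the fingers as the flap swings. The point is on the tab's centre line, 28 mm above that face, 33 mm above the flap's underside, 159 mm from the hinge along the flap; the free edge is 9 mm beyond.
- flap_hinge (a point): Middle of the flap's hinge axis: in the organiser's frame x = 79, y = 0, z = 46 mm.
- comb_slot (a point): Centre of the floor of the long front slot for the comb; in the organiser's frame x = -42, y = 0, z = 6 mm. Slot 50 mm (x) by 174 mm (y), axes as the organiser's. The box's front wall is 35 mm in front of this point and stands 40 mm above the floor.
- case_slot (a point): Centre of the floor of the short slot for the clipper case; in the organiser's frame x = 16, y = 42, z = 6 mm. Slot 42 mm (x) by 72 mm (y), axes as the organiser's. The hinge-side wall is 61 mm behind this point and stands 40 mm above the floor.
- comb: Dark wooden comb lying flat, 160 mm long, 50 g. Origin: middle of its length, on its underside; x along it towards the toothed end, z up. The handle is the half x = -80 to 0 mm, 20 mm wide (y) and 22 mm tall; the toothed half is 40 mm wide and 10 mm thick at most. It may lie in its slot either way round.
- comb_grip (a point): Point to grip on the comb's handle: on its centre line, 24 mm from the middle of the comb (x = -24 mm), 16 mm above the underside; close the fingers across the 20 mm width, along the comb's y.
- case: Steel nail clipper case, a closed box 62 (x) by 34 (y) by 24 mm tall, 70 g. Origin: centre of its underside, z up. Grip it across the 34 mm width; its length lies along the organiser's y in the slot, either way round.
- balm: Round brass balm tin, 36 mm across and 18 mm high, standing in the lower tier's other short slot, at the back on the right. Leave it.
- vase: Blue ceramic vase with two flowers, 100 mm across, 150 mm high (flowers to 235 mm), loose. Origin at the foot's centre. Leave it.
- cup: Aluminium cup, 72 mm across, 85 mm high, loose, origin at the foot's centre. Leave it.
- lotion: Green lotion bottle, 56 mm across, 150 mm high, loose, origin at the foot's centre. Leave it.
- jar: Amber glass jar, 64 mm across, 60 mm high, loose, origin at the foot's centre. Leave it.
Not all that is in view belongs to the job. Several things have the shape of the case; the one meant has the colours described above. There is more than one size of the comb; the job needs the larger.

How it is judged:
On the way, in this order (a step that is already met when the one before it is completed fails the run):
1. the flap stands open by itself (beyond 1.4 rad) (value of joint flap above 1.4 rad), for 0.2 s.
2. comb and case lie flat in their slots, released, with the flap still open (horizontal distance between comb and comb_slot below 0.014 m and z of comb in the frame of comb_slot between -0.004 and 0.004 m and angle between each of comb, case's own z axis and vertical below 0.1 rad and angle between the x axis of each of comb, case and the y axis of organiser, either way round below 0.25 rad and horizontal distance between case and case_slot below 0.014 m and z of case in the frame of case_slot between -0.004 and 0.004 m and contact force between the fingers and comb below 0.05 N and contact force between the fingers and case below 0.05 N and value of joint flap above 1 rad), for 0.2 s.
At the end, for the whole second after the job is handed in: Comb and case lie flat on the floors of their slots (within 14 mm of the slot centres and 4 mm of the floor, along the organiser's y within 0.25 rad, tilt under 0.1 rad), released and at rest; flap shut to under 0.05 rad; balm tin within 25 mm of its start (horizontal distance between comb and comb_slot below 0.014 m and z of comb in the frame of comb_slot between -0.004 and 0.004 m and angle between each of comb, case's own z axis and vertical below 0.1 rad and angle between the x axis of each of comb, case and the y axis of organiser, either way round below 0.25 rad and horizontal distance between case and case_slot below 0.014 m and z of case in the frame of case_slot between -0.004 and 0.004 m and contact force between the fingers and comb below 0.05 N and contact force between the fingers and case below 0.05 N and value of joint flap below 0.05 rad and linear speed of each of comb, case below 0.02 m/s and distance of balm from where it was at the start of the episode below 0.025 m); the robot touches nothing.
It fails at once if the comb is let fall into the organiser from more than 30 mm (horizontal distance between comb and comb_slot below 0.06 m and z of comb in the frame of comb_slot above 0.03 m and contact force between comb and anything else below 0.01 N).
It fails at once if the case is let fall into the organiser from more than 30 mm (horizontal distance between case and case_slot below 0.06 m and z of case in the frame of case_slot above 0.03 m and contact force between case and anything else below 0.01 N).
It fails at once if the balm tin is moved more than 25 mm or tipped (distance of balm from where it was at the start of the episode above 0.025 m or angle between balm's own z axis and vertical above 0.5 rad).
It fails at once if the vase, cup, lotion or jar is pushed more than 30 mm or tipped (distance of any of vase, cup, lotion, jar from where it was at the start of the episode above 0.03 m or angle between any of vase, cup, lotion, jar's own z axis and vertical above 0.4 rad).
It also fails if it takes over 72 s, if anything falls off the work surface, if the arm or the gripper's body presses on something with over 40 N, if the wrist force passes 120 N, or if a joint passes its speed limit or range.

ROBOT

A 6-joint arm with a two-finger parallel gripper is mounted at the origin on the work surface. World frame = base frame: x ahead of the robot, y to its left, z up, the work surface at z = 0. Lengths are in m, angles in rad, forces in N, time in s.
With the tool pointing down it reaches from about 0.225 to 0.875 m from the base axis. Payload 3.4 kg.
Tool frame: the origin (TCP) lies on the front face of the gripper's body, between the roots of the fingers; the fingertips stand 73 mm ahead of it and the grasp point (between the pads) lies 54 mm ahead of it (r.grip_point_offset is the distance from the TCP to the grasp point, in m); z points along the fingers, y is the line along which they close (so a half turn about z gives the same grasp; the last joint's range is limited). The gripper opens to 85 mm and grips with 20 to 120 N. Pads are 22 mm wide; open, the fingers measure 114 mm over their backs; the gripper's body (76 mm by 85 mm) begins 54 mm behind the grasp point. The pads swing forward as they close: fully open they stand 13 mm farther back than shut.
Start: joints at [1.087, 0.276, 1.505, -0, 1.361, -0.121], TCP at [0.204, 0.538, 0.304] pointing down, gripper open.
Joint ranges: [-2.89, 2.89], [-0.75, 2.08], [0.22, 2.7], [-1.18, 4.32], [0.11, 2.71], [-2.7, 2.7]. Speed limits (rad/s): [2.57, 2.57, 3.14, 3.14, 3.14, 3.14].

INTERFACE

Orientations are given as a 3x3 rotation matrix whose columns are the frame's x, y, z axes.
In Python, from bench import telemetry, capture, camera_params, workorder, r gives the robot as it stands.
- The arm moves only by the tool drive_tool, never from a script. Its arguments are lists of equal length, an entry for each row: "offset": the shift along the tool's x, y, z normalised to -1 to 1, where 1 is 40 mm, a list of three; "twist": the turn about the tool's z normalised to -1 to 1, where 1 is 0.12 rad; "gripper": the opening, from 0 (shut) to 1 (fully open). A call has exactly 8 rows; each row shifts and turns the commanded pose from where the row before left it, along the tool's axes as they then stand; what a row does not reach is not made up. A row lasts 1/12 s, in which the tool goes at most 41.7 mm and 7.16 degrees, less where a joint would pass 70% of its speed; a pose out of reach is approached as far as the arm can. A call with a number of a shift or a turn outside -1 to 1 is refused whole. A call with a gripper value outside its range is refused whole. The fingers move at their own pace and stop on an object; "grip_force" is the grip in N (left out, the last holds). Time passes only in rows, so rows that do not move let the fingers close, or fill a call up. It gives the time, the measured TCP pose, the force, the opening and the grip force at its end, in the units of the state.
- telemetry.get_obs(): the state, without advancing time (a new reading comes with each control period).
- capture(name): name is "scene" or "top"; returns the picture (420x560x3 uint8, blue, green, red); there is no depth.
- camera_params(name): a dict with "fx", "fy", "cx", "cy" (pixels), "D" ([k1, k2, p1, p2, k3] as OpenCV has them; the pictures are not rectified), "rvec" (rotation vector, rad) and "tvec" (3), from world to camera coordinates, as OpenCV has them. Camera axes: x right, y down, z forward; pixel columns grow to the right and rows downward; lengths in m; the calibration is good to about 2 mm. A picture is of the moment at which its call begins. camera_params takes no time and is no camera call.
- workorder.hand_in(): hands the job in; it is judged then, once.
The state is a dict: "clock": time; "q": joint angles; "joint_vel": joint speeds; "joint_torque": joint torques, N m; "position": TCP position; "tcp_rot": TCP orientation; "ft_force": force on the tool from outside, world axes, zero at the start; "torque": the same for the moment, N m; "grip_width": finger opening in m; "grasp_force": force on a finger pad.
Only numpy, scipy, OpenCV 4.12 (cv2) and the standard library are available. Lean on these libraries where they do the work, as an engineer would, in place of code of your own. Each camera call takes 0.05 s, during which the arm holds its last target. There are 200 camera calls.

## Working session

There is one attempt and no reset: what is moved stays moved. The work goes in short steps, Python scripts to look and compute and a tool call to move; the robot and the scene stay as the last step left them, time stands still between calls to the robot, and variables do not carry over. Pictures are saved under pics/ and viewed, at most 10 in all, crops included, and the job is handed in when it is done.

Besides the shell and the picture viewer there is one more tool, called after "Emit:" by a JSON object that holds its "name" and its "arguments", one argument or row to a line. drive_tool: Moves the arm, as the interface text tells. Scaled input: -1 to 1 covers 40 mm each way for a shift and 0.12 rad each way for a turn. Its arguments: {"type":"object","properties":{"offset":{"type":"array","items":{"type":"array","items":{"type":"number"}}},"twist":{"type":"array","items":{"type":"number"}},"gripper":{"type":"array","items":{"type":"number"}},"grip_force":{"type":"number"}},"required":["offset","twist","gripper"]}

```bash
mkdir -p pics; ls
python3 - <<'E'
from bench import telemetry, capture, camera_params, r
import cv2,numpy as np
for n in("scene","top"):
    cv2.imwrite(f"pics/{n}0.png",capture(n)); p=camera_params(n); print(n,p, cv2.Rodrigues(np.array(p['rvec'],float))[0].round(3))
    
o=telemetry.get_obs(); print(o, r.grip_point_offset)
E
```

```text
pics
scene {'fx': 464.8894635442597, 'fy': 464.8894635442597, 'cx': 271.9579441509136, 'cy': 211.7677839308787, 'D': array([-0.0282313,  0.       ,  0.       ,  0.       ,  0.       ]), 'rvec': array([ 2.47139602,  0.82705728, -0.22204728]), 'tvec': array([-0.43709899, -0.21964298,  1.74704534])} [[ 0.8    0.6    0.009]
 [ 0.515 -0.678 -0.524]
 [-0.308  0.424 -0.851]]
top {'fx': 480.3604185123582, 'fy': 480.3604185123582, 'cx': 272.02041008509735, 'cy': 201.9272485022276, 'D': array([0.05330433, 0.        , 0.        , 0.        , 0.        ]), 'rvec': array([ 2.16193584, -2.13519361,  0.11400632]), 'tvec': array([0.01090152, 0.53439812, 1.23613566])} [[ 0.014 -1.    -0.018]
 [-0.992 -0.011 -0.124]
 [ 0.124  0.019 -0.992]]
{'clock': 0.1, 'q': array([ 1.08699593e+00,  2.76489900e-01,  1.50599374e+00,  7.03237799e-06,
        1.36073934e+00, -1.20942091e-01]), 'joint_vel': array([ 0.0008237 , -0.00309381, -0.00214351,  0.00112717,  0.00215206,
        0.00085335]), 'joint_torque': array([ 4.50824700e-04, -4.17703557e+01, -2.46404314e+01, -3.61907605e-04,
        5.80521446e-03,  1.08674703e-05]), 'position': array([0.20389643, 0.53724542, 0.30315511]), 'tcp_rot': array([[-9.34885492e-01,  3.54948633e-01, -7.64427942e-04],
       [ 3.54949397e-01,  9.34884405e-01, -1.44001748e-03],
       [ 2.03519525e-04, -1.61758469e-03, -9.99998671e-01]]), 'ft_force': array([-0.22837346,  0.50824406, -0.30213455]), 'torque': array([-0.05780448, -0.01977378, -0.04642954]), 'grasp_force': 0.0, 'grip_width': 0.08573094775926995} 0.0539
```

View pics/top0.png

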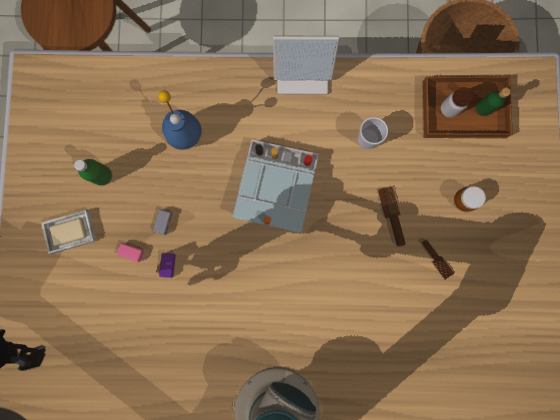

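View pics/scene0.png

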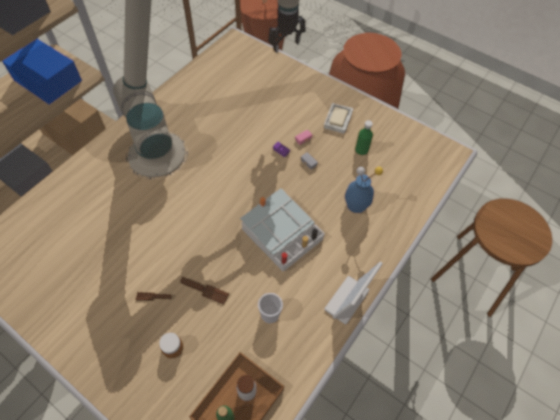

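The top view shows the organiser at about (275,187) with its orange tab at (267,220). The large comb is at (392,215), with its handle towards (402,243). The grey steel case is at (162,222); the pink and purple ones are decoys. The scene view agrees: tab (263,201), comb (205,290), case (309,160).

```bash
cat > h.py <<'E'
import cv2,numpy as np
from bench import telemetry, capture, camera_params, r
def cam(n):
    p=camera_params(n);K=np.array([[p['fx'],0,p['cx']],[0,p['fy'],p['cy']],[0,0,1]])
    R=cv2.Rodrigues(np.array(p['rvec'],float))[0];return K,np.array(p['D'],float),R,np.array(p['tvec'],float)
def rays(n,px):
    K,D,R,t=cam(n);u=cv2.undistortPoints(np.array(px,float).reshape(-1,1,2),K,D).reshape(-1,2)
    return -R.T@t,np.c_[u,np.ones(len(u))]@R
def plane(n,px,z):
    c,d=rays(n,px);return c+d*((z-c[2])/d[:,2])[:,None]
def proj(n,P):
    K,D,R,t=cam(n);return cv2.projectPoints(np.array(P,float).reshape(-1,1,3),cv2.Rodrigues(R)[0],t,K,D)[0].reshape(-1,2)
def tri(a,b):
    (c1,d1),(c2,d2)=rays("scene",[a]),rays("top",[b]);A=np.c_[d1[0],-d2[0]];s=np.linalg.lstsq(A,c2-c1,rcond=None)[0]
    p,q=c1+s[0]*d1[0],c2+s[1]*d2[0];return (p+q)/2,np.linalg.norm(p-q)
def blobs(m,box,amin=10):
    x0,y0,x1,y1=box;k=np.zeros(m.shape,np.uint8);k[y0:y1,x0:x1]=m[y0:y1,x0:x1]
    cs=cv2.findContours(k.astype(np.uint8),cv2.RETR_EXTERNAL,cv2.CHAIN_APPROX_NONE)[0]
    return sorted([c for c in cs if cv2.contourArea(c)>=amin],key=cv2.contourArea,reverse=True)
E
python3 - <<'E'
from h import *
t=cv2.imread("pics/top0.png");s=cv2.imread("pics/scene0.png")
H=lambda i:cv2.cvtColor(i,cv2.COLOR_BGR2HSV)
for i,px in((t,[(162,222),(255,200),(290,205),(300,220),(267,219),(385,195),(397,235),(390,218),(340,220),(200,240),(400,215),(240,216)]),(s,[(309,160),(265,220),(263,201),(205,290)])):
    print([H(i)[y,x].tolist() for x,y in px])
big=np.hstack([cv2.resize(t[135:240,225:325],None,fx=5,fy=5,interpolation=cv2.INTER_CUBIC)[:,:500],])
c=cv2.resize(t[180:255,370:420],None,fx=4,fy=4);d=cv2.resize(t[200:240,145:190],None,fx=4,fy=4)
o=np.zeros((525,720,3),np.uint8);o[:525,:500]=big;o[:300,510:710]=c;o[310:470,510:690]=d
cv2.imwrite("pics/crop1.png",o)
E
```

```text
[[140, 12, 125], [170, 5, 166], [90, 17, 105], [90, 19, 106], [11, 206, 126], [11, 146, 61], [11, 150, 46], [13, 134, 40], [16, 113, 149], [16, 110, 162], [15, 117, 98], [92, 21, 160]]
[[170, 5, 147], [60, 4, 121], [11, 162, 129], [13, 124, 64]]
```

View pics/crop1.png

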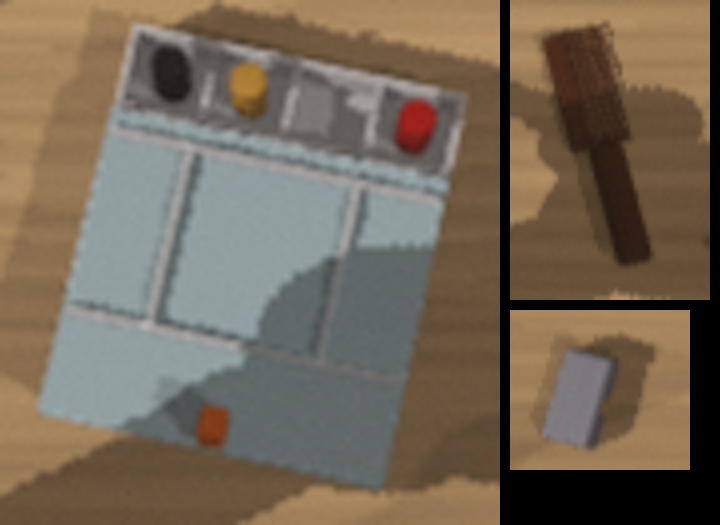

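The crop shows the flap with its corners at (232,217), (301,232), (249,156) and (315,171), and the tab at (267.6,219.8). The pocket's far corners are (251.6,140) and (318.2,153.6). The comb's toothed end is at the top left, and the case top is well defined.

Run:
```python
from h import *
np.set_printoptions(precision=4,suppress=True)
t=cv2.imread("pics/top0.png");s=cv2.imread("pics/scene0.png")
h=cv2.cvtColor(t,cv2.COLOR_BGR2HSV);hs=cv2.cvtColor(s,cv2.COLOR_BGR2HSV)
cen=lambda c:c.reshape(-1,2).mean(0)
om=(h[...,0]<16)&(h[...,1]>165)&(h[...,2]>80);b=blobs(om,(255,205,280,232),3)
oms=(hs[...,0]<16)&(hs[...,1]>130)&(hs[...,2]>90);bs=blobs(oms,(250,190,275,215),3)
for c in b+bs: print(cv2.contourArea(c),cv2.boundingRect(c),cen(c))
print("tab tri",tri(cen(bs[0]),cen(b[0])))
far=plane("top",[(251.6,140),(318.2,153.6)],.040);print("pocket far",far)
v=far[0]-far[1];print("width",np.linalg.norm(v)); y=v/np.linalg.norm(v);x=np.array([y[1],-y[0],0]);print("x",x,"yaw",np.arctan2(x[1],x[0]))
O=far.mean(0)-x*(81+46);print("origin est",O)
for z in(.051,.06,.07):
  P=plane("top",[(232.4,217.4),(301.4,232.4)],z);Q=plane("top",[(248.6,156),(315,171)],.051)
  print(z,P,np.linalg.norm(P[0]-P[1]),((Q.mean(0)-P.mean(0))@x),"yaw",np.arctan2(*(lambda w:(-w[0],w[1]))(P[0]-P[1])))
# comb
cm=(h[...,2]<75)&(h[...,1]>80)&(h[...,0]<16);c=blobs(cm,(372,180,412,252),50)[0]
r_=cv2.minAreaRect(c);bx=cv2.boxPoints(r_);print("comb",r_,plane("top",bx,.010))
pts=c.reshape(-1,2);W=plane("top",pts,.014)[:,:2];m=W.mean(0);u=np.linalg.svd(W-m)[2][0];u*=np.sign(u[0]);p=(W-m)@u
print("u",u,"len",np.ptp(p));
k=np.zeros(h.shape[:2],np.uint8);cv2.drawContours(k,[c],-1,1,-1);yy,xx=np.nonzero(k)
W=plane("top",np.c_[xx,yy],.018)[:,:2];p=(W-m)@u;q=(W-m)@np.array([-u[1],u[0]])
for a in np.arange(p.min(),p.max(),.015):
  sel=(p>=a)&(p<a+.015);print(round(a-p.min(),3),(m+u*(a+.0075)+np.array([-u[1],u[0]])*q[sel].mean()),np.ptp(q[sel]))
# case
C=np.array([(568,350),(613,360),(590,447),(543,437)])-[510,310];C=C/4+[145,200]
P=plane("top",C,.024);print("case",P.mean(0),P,np.linalg.norm(np.diff(P[[0,1,2,3,0]],axis=0),axis=1))
```

```text
23.5 (265, 217, 5, 7) [266.8947 219.8421]
23.0 (260, 197, 5, 8) [262.25 200.5 ]
tab tri (array([0.4824, 0.0293, 0.0873]), np.float64(0.001395129781682094))
pocket far [[ 0.6995  0.0742  0.04  ]
 [ 0.6641 -0.1035  0.04  ]]
width 0.18118067167865523
x [ 0.9807 -0.1954  0.    ] yaw -0.1966231472146165
origin est [-123.8712   24.7959    0.04  ]
0.051 [[ 0.4903  0.1196  0.051 ]
 [ 0.4536 -0.0597  0.051 ]] 0.18304998334592368 0.1662893737097588 yaw -0.20205264055154687
0.06 [[ 0.4895  0.1187  0.06  ]
 [ 0.4531 -0.0593  0.06  ]] 0.1817234319359236 0.16691297588643839 yaw -0.2020526405515468
0.07 [[ 0.4886  0.1177  0.07  ]
 [ 0.4524 -0.0589  0.07  ]] 0.18024948592481246 0.16760586719386003 yaw -0.2020526405515471
comb ((392.54998779296875, 216.65000915527344), (60.399497985839844, 15.811387062072754), 71.56504821777344) [[ 0.5712 -0.2592  0.01  ]
 [ 0.5852 -0.2993  0.01  ]
 [ 0.4326 -0.3464  0.01  ]
 [ 0.4189 -0.3071  0.01  ]]
u [0.9682 0.2502] len 0.15877389489334148
0.0 [ 0.4321 -0.3199] 0.024119708090815303
0.015 [ 0.4467 -0.3165] 0.02343526843321608
0.03 [ 0.4614 -0.3133] 0.02378934255100018
0.045 [ 0.4758 -0.3091] 0.023513163238560453
0.06 [ 0.4904 -0.3057] 0.0242769468202017
0.075 [ 0.5044 -0.2999] 0.04028238535937165
0.09 [ 0.5189 -0.2958] 0.0421722374078917
0.105 [ 0.5331 -0.2909] 0.0403646274909502
0.12 [ 0.5478 -0.2877] 0.036753678415765906
0.135 [ 0.5628 -0.2858] 0.024865413774460908
0.15 [ 0.5767 -0.28  ] 0.01608796700600296
case [0.4782 0.3084 0.024 ] [[0.5104 0.3168 0.024 ]
 [0.504  0.2866 0.024 ]
 [0.4461 0.2995 0.024 ]
 [0.4524 0.3308 0.024 ]] [0.0308 0.0593 0.0319 0.0597]
```

Emit:
{"name": "drive_tool", "arguments": {
  "offset": [
    [0,0,0],
    [0,0,0],
    [-0.423,-0.506,0],
    [-0.423,-0.506,0],
    [-0.423,-0.506,0],
    [-0.423,-0.506,0],
    [-0.423,-0.506,0],
    [-0.423,-0.506,0]
  ],
  "twist": [-0.68,-0.68,0,0,0,0,0,0],
  "gripper": [1,1,1,1,1,1,1,1],
  "grip_force": 30
}}

```text
clock: 0.77
position: [0.2797, 0.3971, 0.3035]
tcp_rot: [[-0.98, 0.198, -0.001], [0.198, 0.98, -0.001], [0.0, -0.001, -1.0]]
ft_force: [0.6, 0.6, 0.8]
grip_width: 0.0855
grasp_force: 0.0
```

Emit:
{"name": "drive_tool", "arguments": {
  "offset": [
    [-0.423,-0.506,0],
    [-0.423,-0.506,0],
    [-0.423,-0.506,0],
    [-0.423,-0.506,0],
    [-0.423,-0.506,0],
    [-0.423,-0.506,0],
    [-0.423,-0.506,0],
    [-0.423,-0.506,0]
  ],
  "twist": [0,0,0,0,0,0,0,0],
  "gripper": [1,1,1,1,1,1,1,1]
}}

```text
clock: 1.43
position: [0.3802, 0.2116, 0.3036]
tcp_rot: [[-0.98, 0.198, -0.001], [0.198, 0.98, -0.0], [0.0, -0.0, -1.0]]
ft_force: [-0.5, 1.1, 0.3]
grip_width: 0.0853
grasp_force: 0.0
```

Emit:
{"name": "drive_tool", "arguments": {
  "offset": [
    [-0.423,-0.506,0],
    [-0.423,-0.506,0],
    [-0.423,-0.506,0.3],
    [-0.423,-0.506,0.3],
    [-0.423,-0.506,0.3],
    [-0.423,-0.506,0.3],
    [-0.423,-0.506,0.3],
    [-0.423,-0.506,0.3]
  ],
  "twist": [0,0,0,0,0,0,0,0],
  "gripper": [1,1,1,1,1,1,1,1]
}}

```text
clock: 2.1
position: [0.4808, 0.0261, 0.2311]
tcp_rot: [[-0.98, 0.198, -0.0], [0.198, 0.98, 0.0], [0.001, 0.0, -1.0]]
ft_force: [0.0, -0.1, 0.3]
grip_width: 0.0854
grasp_force: 0.0
```

Emit:
{"name": "drive_tool", "arguments": {
  "offset": [
    [0,0.05,0.475],
    [0,0,0.475],
    [0,0,0.475],
    [0,0,0.475],
    [0,0,0.475],
    [0,0,0],
    [0,0,0],
    [0,0,0]
  ],
  "twist": [0,0,0,0,0,0,0,0],
  "gripper": [1,1,0.7,0.5,0.4,0,0,0]
}}

```text
clock: 2.77
position: [0.4815, 0.0296, 0.1375]
tcp_rot: [[-0.98, 0.199, 0.001], [0.199, 0.98, 0.001], [-0.001, 0.001, -1.0]]
ft_force: [-1.8, 4.5, -0.9]
grip_width: 0.0133
grasp_force: 32.7
```

Emit:
{"name": "drive_tool", "arguments": {
  "offset": [
    [0,0,0],
    [0,0,0],
    [0,0,0],
    [0,0,0],
    [0,0,0],
    [0,0,0],
    [0,0,0],
    [0,0,0]
  ],
  "twist": [0,0,0,0,0,0,0,0],
  "gripper": [0,0,0,0,0,0,0,0]
}}

```text
clock: 3.43
position: [0.4813, 0.0296, 0.1372]
tcp_rot: [[-0.98, 0.199, 0.001], [0.199, 0.98, 0.001], [-0.001, 0.001, -1.0]]
ft_force: [0.9, 3.9, 1.3]
grip_width: 0.0135
grasp_force: 32.9
```

Run:
```python
import numpy as np
# arc offsets (tool x=-org x, tool z=-up), pinch; 16 rows to theta 1.7
f=.2047; th=np.r_[0,np.cumsum([.05]+[.11]*14+[.11])]
print(th[-1])
X=-162.4*np.cos(f+th);Z=162.4*np.sin(f+th)
print(np.c_[-np.diff(X)/40,-np.diff(Z)/40].round(3).tolist(), X[-1]-X[0],Z[-1]-Z[0])
```

```text
1.7000000000000006
[[-0.046, -0.198], [-0.136, -0.425], [-0.182, -0.408], [-0.226, -0.385], [-0.266, -0.358], [-0.304, -0.327], [-0.338, -0.291], [-0.368, -0.252], [-0.394, -0.211], [-0.414, -0.166], [-0.43, -0.12], [-0.441, -0.072], [-0.446, -0.023], [-0.446, 0.026], [-0.44, 0.075], [-0.429, 0.123]] 212.23334956718477 120.41907187499933
```

Emit:
{"name": "drive_tool", "arguments": {
  "offset": [
    [-0.046,0,-0.198],
    [-0.136,0,-0.425],
    [-0.182,0,-0.408],
    [-0.226,0,-0.385],
    [-0.266,0,-0.358],
    [-0.304,0,-0.327],
    [-0.338,0,-0.291],
    [-0.368,0,-0.252]
  ],
  "twist": [0,0,0,0,0,0,0,0],
  "gripper": [0,0,0,0,0,0,0,0]
}}

```text
clock: 4.1
position: [0.554, 0.0144, 0.2418]
tcp_rot: [[-0.98, 0.199, -0.003], [0.199, 0.98, 0.0], [0.003, -0.0, -1.0]]
ft_force: [3.4, 1.5, -11.1]
grip_width: 0.0134
grasp_force: 29.2
```

Emit:
{"name": "drive_tool", "arguments": {
  "offset": [
    [-0.394,0,-0.211],
    [-0.414,0,-0.166],
    [-0.43,0,-0.12],
    [-0.441,0,-0.072],
    [-0.446,0,-0.023],
    [-0.446,0,0.026],
    [-0.44,0,0.075],
    [-0.429,0,0.123]
  ],
  "twist": [0,0,0,0,0,0,0,0],
  "gripper": [0,0,0,0,0,0,0,0]
}}

```text
clock: 4.77
position: [0.688, -0.0136, 0.2564]
tcp_rot: [[-0.98, 0.199, -0.006], [0.199, 0.98, -0.001], [0.006, -0.002, -1.0]]
ft_force: [-2.6, 0.1, -1.0]
grip_width: 0.0135
grasp_force: 29.2
```

Emit:
{"name": "drive_tool", "arguments": {
  "offset": [
    [0,0,0],
    [0,0,0],
    [0,0,0],
    [0,0,0],
    [0,0,-0.6],
    [0,0,-0.7],
    [0,0,-0.7],
    [0,0,-0.5]
  ],
  "twist": [0,0,0,0,0,0,0,0],
  "gripper": [0.6,0.6,0.6,0.6,0.6,0.6,0.6,0.6],
  "grip_force": 40
}}

```text
clock: 5.43
position: [0.6886, -0.0126, 0.3612]
tcp_rot: [[-0.98, 0.198, 0.004], [0.198, 0.98, -0.001], [-0.004, 0.0, -1.0]]
ft_force: [0.6, 0.4, 0.0]
grip_width: 0.0511
grasp_force: 0.0
```

Emit:
{"name": "drive_tool", "arguments": {
  "offset": [
    [0.333,-0.749,0],
    [0.333,-0.749,0],
    [0.333,-0.749,0],
    [0.333,-0.749,0],
    [0.333,-0.749,0],
    [0.333,-0.749,0],
    [0.333,-0.749,0],
    [0.333,-0.749,0]
  ],
  "twist": [0,0,0,0,0,0,0,0],
  "gripper": [0.6,0.6,0.6,0.6,0.6,0.6,0.6,0.6]
}}

```text
clock: 6.1
position: [0.5352, -0.2271, 0.3584]
tcp_rot: [[-0.98, 0.198, 0.001], [0.198, 0.98, -0.001], [-0.001, -0.001, -1.0]]
ft_force: [-0.0, -0.1, -0.0]
grip_width: 0.0512
grasp_force: 0.0
```

Run:
```python
from h import *
cv2.imwrite("pics/top1.png",capture("top"))
t=cv2.imread("pics/top1.png")
cv2.imwrite("pics/crop2.png",cv2.resize(t[120:260,220:420],None,fx=4,fy=4,interpolation=cv2.INTER_CUBIC))
```

```text
(no output)
```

View pics/crop2.png

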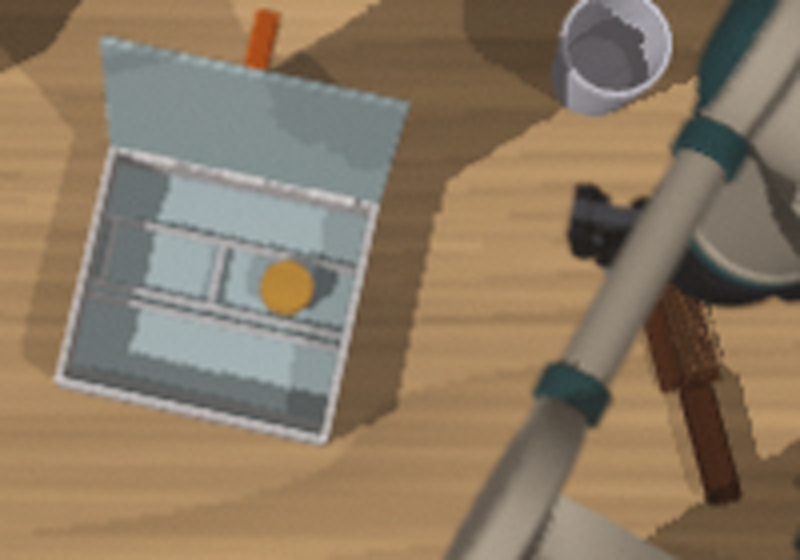

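The flap stands open. The box rim corners in the crop are (57,380), (327,442), (112,148) and (378,205), the tin is at (287,287), and the slots are clear. I'll refine the organiser pose from the rim.

Run:
```python
from h import *
np.set_printoptions(precision=4,suppress=True)
P=plane("top",np.array([(57,380),(327,442),(378,205),(112,148)])/4+[220,120]-.375,.046)
print(P,np.linalg.norm(np.diff(P[[0,1,2,3,0]],axis=0),axis=1),P.mean(0))
for w in(P[0]-P[1],P[3]-P[2]): print(np.arctan2(-w[0],w[1]))
for w in(P[3]-P[0],P[2]-P[1]): print(np.arctan2(w[1],w[0]))
```

```text
[[ 0.4981  0.1164  0.046 ]
 [ 0.4598 -0.0598  0.046 ]
 [ 0.6163 -0.0924  0.046 ]
 [ 0.6528  0.0836  0.046 ]] [0.1804 0.1598 0.1797 0.1582] [0.5568 0.0119 0.046 ]
-0.2139520495394021
-0.20482730546835579
-0.20943382434036958
-0.20528081113429894
```

Emit:
{"name": "drive_tool", "arguments": {
  "offset": [
    [0.326,-0.77,0],
    [0.326,-0.77,0],
    [0.326,-0.77,0.3],
    [0,0,0.5],
    [0,0,0.5],
    [0,0,0.5],
    [0,0,0.5],
    [0,0,0.5]
  ],
  "twist": [0,0,0,-0.925,-0.925,-0.925,-0.925,0],
  "gripper": [0.6,0.6,0.6,0.6,0.6,0.6,0.6,0.6]
}}

```text
clock: 6.82
position: [0.4799, -0.3089, 0.2455]
tcp_rot: [[-0.969, -0.245, 0.001], [-0.245, 0.969, -0.001], [-0.001, -0.001, -1.0]]
ft_force: [0.0, -0.4, 0.8]
grip_width: 0.0514
grasp_force: 0.0
```

Run:
```python
from h import *
np.set_printoptions(precision=4,suppress=True)
o=telemetry.get_obs();print(o['position'],o['tcp_rot'],o['q'])
s=capture("scene")
g=proj("scene",[o['position']-[0,0,.073]])[0];print(g,proj("scene",[[.4795,-.310,.022]]))
x,y=map(int,g);cv2.imwrite("pics/s2.png",cv2.resize(s[y-60:y+80,x-90:x+90],None,fx=4,fy=4,interpolation=cv2.INTER_CUBIC))
```

```text
[ 0.4799 -0.3089  0.2455] [[-0.9694 -0.2455  0.0011]
 [-0.2455  0.9694 -0.0011]
 [-0.0008 -0.0013 -1.    ]] [-0.6938  0.3072  1.6097 -0.0001  1.2231 -2.5126]
[188.7244 263.2168] [[195.3264 284.1203]]
```

View pics/s2.png

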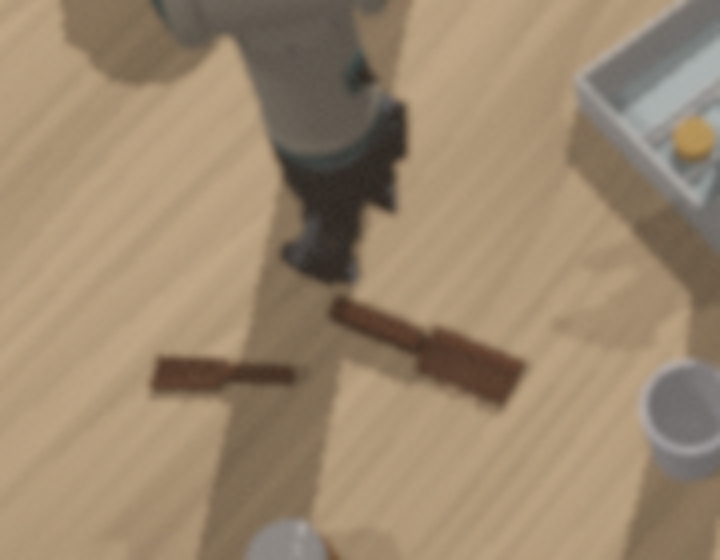

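The scene crop shows the comb's handle from (335,303) to (425,345). The planned grip projects to (389,324), which lies on it, so I'll go down and grip.

Emit:
{"name": "drive_tool", "arguments": {
  "offset": [
    [0,0,0.69],
    [0,0,0.69],
    [0,0,0.69],
    [0,0,0.69],
    [0,0,0.69],
    [0,0,0.69],
    [0,0,0],
    [0,0,0]
  ],
  "twist": [0,0,0,0,0,0,0,0],
  "gripper": [0.6,0.6,0.6,0.6,0.6,0.6,0.6,0]
}}

```text
clock: 7.53
position: [0.4801, -0.3088, 0.0798]
tcp_rot: [[-0.97, -0.242, -0.002], [-0.242, 0.97, 0.001], [0.001, 0.002, -1.0]]
ft_force: [-0.4, 0.4, 0.4]
grip_width: 0.0404
grasp_force: 0.0
```

Emit:
{"name": "drive_tool", "arguments": {
  "offset": [
    [0,0,0],
    [0,0,0],
    [0,0,0],
    [0,0,0],
    [0,0,0],
    [0,0,-0.4],
    [0,0,-0.6],
    [0,0,0]
  ],
  "twist": [0,0,0,0,0,0,0,0],
  "gripper": [0,0,0,0,0,0,0,0]
}}

```text
clock: 8.2
position: [0.4825, -0.311, 0.1243]
tcp_rot: [[-0.97, -0.242, 0.007], [-0.242, 0.97, -0.006], [-0.005, -0.007, -1.0]]
ft_force: [1.2, 0.3, 0.4]
grip_width: 0.0188
grasp_force: 40.4
```

Run:
```python
from h import *
np.set_printoptions(precision=4,suppress=True)
o=telemetry.get_obs();print(o['position'],o['tcp_rot'],o['q'],o['ft_force'],o['torque'])
s=capture("scene");t=capture("top");h=cv2.cvtColor(t,cv2.COLOR_BGR2HSV)
g=proj("scene",[o['position']-[0,0,.073]])[0];k=proj("top",[o['position']-[0,0,.073]])[0];print(g,k)
f=lambda i,g:cv2.resize(i[int(g[1])-60:int(g[1])+60,int(g[0])-65:int(g[0])+65],None,fx=3,fy=3,interpolation=cv2.INTER_CUBIC)
cv2.imwrite("pics/s3.png",np.hstack([f(s,g),f(t,k)]))
```

```text
[ 0.4825 -0.311   0.1243] [[-0.9703 -0.242   0.0068]
 [-0.242   0.9703 -0.0056]
 [-0.0053 -0.0071 -1.    ]] [-0.6938  0.4255  1.7663  0.0001  0.941  -2.5091] [1.2006 0.2644 0.4401] [-0.014  -0.0147 -0.0263]
[194.5784 281.1649] [399.4575 222.4725]
```

View pics/s3.png

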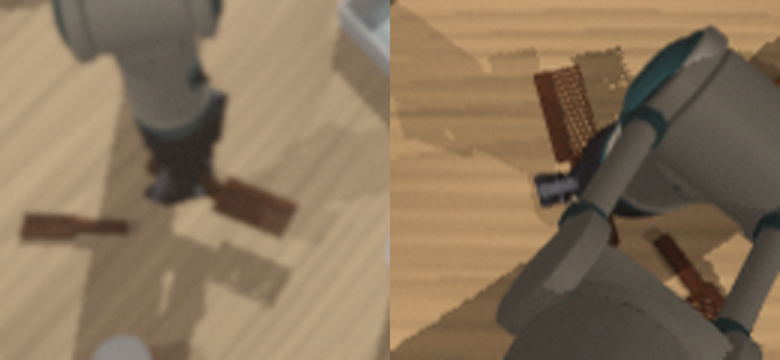

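The comb hangs level, gripped by its handle; its toothed end runs from (537,75) to (578,66) in the right crop.

Run:
```python
from h import *
np.set_printoptions(precision=4,suppress=True)
p=np.array([(537,75),(578,66)],float)-[390,0];p=p/3+[399-65,222-60]-.33
E=plane("top",p,.053);print(E,E.mean(0))
o=telemetry.get_obs();R=o['tcp_rot'];T=o['position'];d=(E.mean(0)-T)[:2];print("along",d@-R[:2,0]*-1,"R x",R[:2,0], d, np.linalg.norm(d), np.arctan2(d[1],d[0]))
```

```text
[[ 0.5749 -0.2693  0.053 ]
 [ 0.5831 -0.3045  0.053 ]] [ 0.579  -0.2869  0.053 ]
along -0.10063622397386283 R x [-0.9703 -0.242 ] [0.098  0.0229] 0.10064711437620122 0.22982863610319393
```

Emit:
{"name": "drive_tool", "arguments": {
  "offset": [
    [0,0,-0.75],
    [0,0,-0.75],
    [0,0,-0.75],
    [0,0,0],
    [0,0,0],
    [0,0,0],
    [0,0,0],
    [0,0,0]
  ],
  "twist": [0,1,1,1,1,1,1,1],
  "gripper": [0,0,0,0,0,0,0,0]
}}

```text
clock: 8.97
position: [0.4799, -0.3089, 0.2087]
tcp_rot: [[-0.824, 0.566, -0.002], [0.566, 0.824, 0.001], [0.002, 0.0, -1.0]]
ft_force: [-0.2, -0.2, -0.3]
grip_width: 0.0188
grasp_force: 40.4
```

Emit:
{"name": "drive_tool", "arguments": {
  "offset": [
    [0,0,0],
    [0,0,0],
    [0,0,0],
    [0,0,0],
    [0,0,0],
    [0,0,0],
    [0,0,0],
    [0,0,0]
  ],
  "twist": [1,1,1,1,1,1,1,1],
  "gripper": [0,0,0,0,0,0,0,0]
}}

```text
clock: 9.63
position: [0.4799, -0.3089, 0.2086]
tcp_rot: [[-0.009, 1.0, -0.002], [1.0, 0.009, 0.002], [0.002, -0.002, -1.0]]
ft_force: [-0.7, -0.3, 0.0]
grip_width: 0.0185
grasp_force: 40.4
```

Emit:
{"name": "drive_tool", "arguments": {
  "offset": [
    [0,0,0],
    [0,0,0],
    [0.65,-0.06,0],
    [0.65,-0.06,0],
    [0.65,-0.06,0],
    [0.65,-0.06,0],
    [0.65,-0.06,0],
    [0.65,-0.06,0]
  ],
  "twist": [1,0.84,0,0,0,0,0,0],
  "gripper": [0,0,0,0,0,0,0,0]
}}

```text
clock: 10.3
position: [0.4975, -0.1523, 0.2087]
tcp_rot: [[0.204, 0.979, -0.002], [0.979, -0.204, 0.001], [0.001, -0.002, -1.0]]
ft_force: [0.6, -0.3, -1.0]
grip_width: 0.0187
grasp_force: 40.4
```

Emit:
{"name": "drive_tool", "arguments": {
  "offset": [
    [0.65,-0.06,0],
    [0.65,-0.06,0],
    [0.65,-0.06,0],
    [0.65,-0.06,0],
    [0.65,-0.06,0],
    [0.65,-0.06,0],
    [0.65,-0.06,0],
    [0.3,-0.06,0]
  ],
  "twist": [0,0,0,0,0,0,0,0],
  "gripper": [0,0,0,0,0,0,0,0]
}}

```text
clock: 10.97
position: [0.5186, 0.0427, 0.2089]
tcp_rot: [[0.203, 0.979, -0.002], [0.979, -0.203, 0.002], [0.001, -0.002, -1.0]]
ft_force: [-0.4, -0.1, -0.1]
grip_width: 0.0188
grasp_force: 40.4
```

```bash
cat > d.py <<'E'
from h import *
import sys
np.set_printoptions(precision=4,suppress=True)
x,y,z=map(float,sys.argv[1:4])
o=telemetry.get_obs();R=o['tcp_rot'];print(o['clock'],o['position'],R[:2,1],"ytool angle",np.arctan2(R[1,1],R[0,1]),"w",o['grip_width'],"F",o['ft_force'],"q6",o['q'][5])
print("units",R.T@(np.array([x,y,z])-o['position'])/.04)
E
python3 d.py .5214 .0429 .087
```

```text
10.9667 [0.5186 0.0427 0.2089] [ 0.9793 -0.2026] ytool angle -0.20397477763302385 w 0.018832954807230018 F [-0.3714 -0.0618 -0.1145] q6 0.15087425930081394
units [0.0151 0.0741 3.0462]
```

Emit:
{"name": "drive_tool", "arguments": {
  "offset": [
    [0,0.074,0.45],
    [0,0,0.45],
    [0,0,0.45],
    [0,0,0.45],
    [0,0,0.45],
    [0,0,0.35],
    [0,0,0.15],
    [0,0,0]
  ],
  "twist": [0,0,0,0,0,0,0,0],
  "gripper": [0,0,0,0,0,0,0,0]
}}

```text
clock: 11.63
position: [0.5205, 0.0393, 0.098]
tcp_rot: [[0.204, 0.979, -0.004], [0.979, -0.204, 0.0], [-0.001, -0.004, -1.0]]
ft_force: [-0.4, -0.0, -0.1]
grip_width: 0.0189
grasp_force: 40.4
```

```bash
python3 d.py .5214 .0429 .0865
python3 - <<'E'
from h import *
t=capture("top");s=capture("scene")
f=lambda i,x,y:cv2.resize(i[y:y+110,x:x+130],None,fx=3,fy=3,interpolation=cv2.INTER_CUBIC)
cv2.imwrite("pics/s4.png",np.hstack([f(s,225,170),f(t,215,135)]))
E
```

```text
11.6333 [0.5205 0.0393 0.098 ] [ 0.9789 -0.2044] ytool angle -0.20581336655236832 w 0.018887959717849394 F [-0.4153 -0.041  -0.1266] q6 0.14798601593382016
units [0.0939 0.005  0.2863]
```

View pics/s4.png

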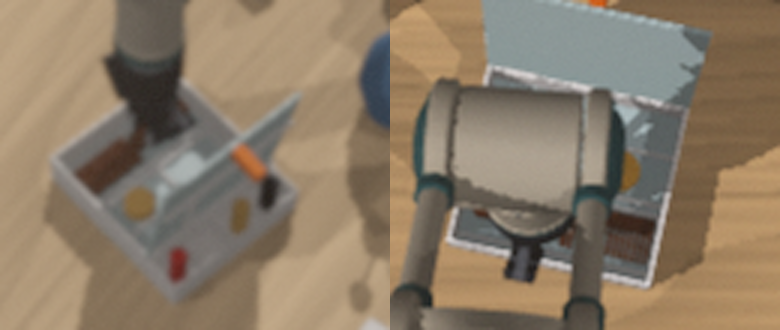

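The comb is in the front slot in both views, with its toothed end close to the right wall. I'll shift it about 4 mm left, lower it and release.

Emit:
{"name": "drive_tool", "arguments": {
  "offset": [
    [0.1,0,0.1],
    [0,0,0.1],
    [0,0,0.07],
    [0,0,0],
    [0,0,0],
    [0,0,0],
    [0,0,0],
    [0,0,0]
  ],
  "twist": [0,0,0,0,0,0,0,0],
  "gripper": [0,0,0,0,0,0,0,0]
}}

```text
clock: 12.4
position: [0.5228, 0.0434, 0.0891]
tcp_rot: [[0.204, 0.979, 0.0], [0.979, -0.204, 0.0], [0.0, 0.0, -1.0]]
ft_force: [-0.2, -0.1, -0.5]
grip_width: 0.0188
grasp_force: 40.4
```

```bash
python3 d.py .5214 .0429 .0865
```

```text
12.4 [0.5228 0.0434 0.0891] [ 0.9789 -0.2042] ytool angle -0.20566175111532564 w 0.018759066814268893 F [-0.1701 -0.0942 -0.539 ] q6 0.15570033366969446
units [-0.0195 -0.0321  0.0654]
```

Emit:
{"name": "drive_tool", "arguments": {
  "offset": [
    [0,0,0.06],
    [0,0,0],
    [0,0,0],
    [0,0,0.03],
    [0,0,0],
    [0,0,0],
    [0,0,0],
    [0,0,0]
  ],
  "twist": [0,0,0,0,0,0,0,0],
  "gripper": [0,0,0,0,0,0,0,0]
}}

```text
clock: 13.07
position: [0.523, 0.0434, 0.0882]
tcp_rot: [[0.204, 0.979, 0.002], [0.979, -0.204, -0.0], [0.0, 0.002, -1.0]]
ft_force: [-4.4, 0.2, 20.9]
grip_width: 0.019
grasp_force: 43.0
```

Emit:
{"name": "drive_tool", "arguments": {
  "offset": [
    [0,0,-0.03],
    [0,0,0],
    [0,0,0],
    [0,0,0],
    [0,0,0],
    [0,0,-0.1],
    [0,0,-0.3],
    [0,0,-0.6]
  ],
  "twist": [0,0,0,0,0,0,0,0],
  "gripper": [0,0.34,0.34,0.34,0.34,0.34,0.34,0.34]
}}

```text
clock: 13.73
position: [0.5209, 0.0435, 0.1247]
tcp_rot: [[0.204, 0.979, -0.006], [0.979, -0.204, 0.0], [-0.001, -0.006, -1.0]]
ft_force: [-0.4, -0.8, -0.4]
grip_width: 0.0289
grasp_force: 0.0
```

Emit:
{"name": "drive_tool", "arguments": {
  "offset": [
    [0,0,-0.8],
    [0,0,-0.8],
    [0,0,-0.5],
    [0.6,-0.4,0],
    [0.6,-0.4,0],
    [0.6,-0.4,0],
    [0.6,-0.4,0],
    [0.6,-0.4,0]
  ],
  "twist": [0,0,0,0,0,0,0,0],
  "gripper": [0.6,0.6,0.6,0.6,0.6,0.6,0.6,0.6]
}}

```text
clock: 14.4
position: [0.4682, 0.1782, 0.2108]
tcp_rot: [[0.205, 0.979, 0.0], [0.979, -0.205, 0.0], [0.0, 0.0, -1.0]]
ft_force: [-0.1, -0.4, -0.1]
grip_width: 0.051
grasp_force: 0.0
```

```bash
python3 d.py .478 .309 .20;python3 - <<'E'
from h import *
t=capture("top");s=capture("scene")
f=lambda i,x,y:cv2.resize(i[y:y+110,x:x+130],None,fx=3,fy=3,interpolation=cv2.INTER_CUBIC)
cv2.imwrite("pics/top5.png",t)
# case detail from both views
g=cv2.resize(s[140:180,285:335],None,fx=5,fy=5,interpolation=cv2.INTER_CUBIC)
T=cv2.resize(t[200:240,140:190],None,fx=5,fy=5,interpolation=cv2.INTER_CUBIC)
a=np.hstack([f(s,225,170),f(t,215,135)]);b=np.zeros((200,780,3),np.uint8);b[:,:250]=g;b[:,260:510]=T
cv2.imwrite("pics/s5.png",np.vstack([a,b]))
E
```

```text
14.4 [0.4682 0.1782 0.2108] [ 0.9788 -0.2047] ytool angle -0.206116905851446 w 0.05098049106622234 F [-0.0641 -0.4469 -0.0972] q6 0.4307859884019655
units [ 3.2497 -0.4293  0.27  ]
```

View pics/s5.png

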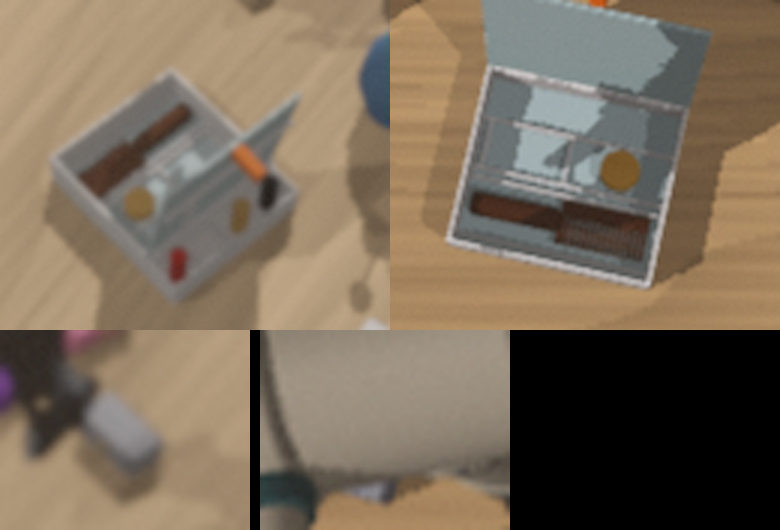

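The comb lies flat in its slot, from (470,205) to (650,235) in the top crop. I'll check its centre and go for the case.

Emit:
{"name": "drive_tool", "arguments": {
  "offset": [
    [0.54,-0.072,0],
    [0.54,-0.072,0],
    [0.54,-0.072,0],
    [0.54,-0.072,0],
    [0.54,-0.072,0],
    [0.54,-0.072,0],
    [0,0,0],
    [0,0,0]
  ],
  "twist": [0,0,0,0,0,-1,-1,-1],
  "gripper": [0.75,0.75,0.75,0.75,0.75,0.75,0.75,0.75]
}}

```text
clock: 15.17
position: [0.4789, 0.3084, 0.2103]
tcp_rot: [[-0.161, 0.987, 0.0], [0.987, 0.161, -0.0], [-0.0, 0.0, -1.0]]
ft_force: [-0.1, -0.3, 0.0]
grip_width: 0.0639
grasp_force: 0.0
```

Emit:
{"name": "drive_tool", "arguments": {
  "offset": [
    [0,0,0],
    [0,0,0],
    [0,0,0],
    [0,0,0],
    [0,0,0],
    [0,0,0.3],
    [0,0,0.3],
    [0,0,0.3]
  ],
  "twist": [-1,-1,-1,-1,-1,-1,-1,-1],
  "gripper": [0.75,0.75,0.75,0.75,0.75,0.75,0.75,0.75]
}}

```text
clock: 15.83
position: [0.479, 0.3071, 0.1743]
tcp_rot: [[-0.9, 0.436, 0.001], [0.436, 0.9, -0.0], [-0.001, 0.0, -1.0]]
ft_force: [-1.1, -0.6, -0.4]
grip_width: 0.0641
grasp_force: 0.0
```

Emit:
{"name": "drive_tool", "arguments": {
  "offset": [
    [0,0,0],
    [0,0,0.3],
    [0,0,0.3],
    [0,0,0],
    [0,0,0],
    [0,0,0],
    [0,0,0],
    [0,0,0]
  ],
  "twist": [-1,-0.95,0,0,0,0,0,0],
  "gripper": [0.75,0.75,0.75,0.75,0.75,0.75,0.75,0.75]
}}

```text
clock: 16.5
position: [0.4789, 0.3077, 0.1514]
tcp_rot: [[-0.975, 0.221, 0.001], [0.221, 0.975, 0.001], [-0.001, 0.001, -1.0]]
ft_force: [0.5, 0.2, 0.3]
grip_width: 0.0638
grasp_force: 0.0
```

```bash
python3 d.py .478 .3084 .080;python3 - <<'E'
from h import *
np.set_printoptions(precision=4,suppress=True)
a=plane("top",[(241.7,203.3)],.028)[0];b=plane("top",[(301.7,213.3)],.016)[0];print("comb",a,b,np.linalg.norm(a-b),(a+b)/2)
d=((a+b)/2)[:2]-[.5169,.0214];print(d@[.979,-.2036],d@[.2036,.979])
print("case top in scene",proj("scene",[[.478,.3084,.024]]))
s=capture("scene");h=cv2.cvtColor(s,cv2.COLOR_BGR2HSV)
m=(h[...,1]<30)&(h[...,2]>110);
for c in blobs(m,(290,145,330,178),15):print(cv2.minAreaRect(c))
E
```

```text
16.5 [0.4789 0.3077 0.1514] [0.2207 0.9753] ytool angle 1.348219197248383 w 0.06382001884785206 F [0.4679 0.2106 0.2757] q6 -0.899324340337082
units [0.0281 0.0096 1.784 ]
comb [0.5303 0.0981 0.028 ] [ 0.5067 -0.0617  0.016 ] 0.16202678539224294 [0.5185 0.0182 0.022 ]
0.0022275871523147112 -0.002797438484815954
case top in scene [[307.4281 158.6538]]
((308.7500305175781, 159.75001525878906), (14.849242210388184, 7.071067810058594), 45.0)
```

Emit:
{"name": "drive_tool", "arguments": {
  "offset": [
    [0,0,0.357],
    [0,0,0.357],
    [0,0,0.357],
    [0,0,0.357],
    [0,0,0.357],
    [0,0,0],
    [0,0,0],
    [0,0,0]
  ],
  "twist": [0,0,0,0,0,0,0,0],
  "gripper": [0.75,0.75,0.75,0.75,0.75,0.75,0,0]
}}

```text
clock: 17.22
position: [0.479, 0.308, 0.08]
tcp_rot: [[-0.975, 0.22, 0.001], [0.22, 0.975, 0.001], [-0.001, 0.001, -1.0]]
ft_force: [0.2, 0.2, 1.6]
grip_width: 0.0409
grasp_force: 0.2
```

Emit:
{"name": "drive_tool", "arguments": {
  "offset": [
    [0,0,0],
    [0,0,0],
    [0,0,0],
    [0,0,0],
    [0,0,0],
    [0,0,-0.5],
    [0,0,-0.7],
    [0,0,0]
  ],
  "twist": [0,0,0,0,0,0,0,0],
  "gripper": [0,0,0,0,0,0,0,0]
}}

```text
clock: 17.88
position: [0.4807, 0.3088, 0.1315]
tcp_rot: [[-0.975, 0.22, 0.007], [0.22, 0.975, 0.004], [-0.006, 0.005, -1.0]]
ft_force: [1.0, 0.0, -0.3]
grip_width: 0.033
grasp_force: 40.3
```

Emit:
{"name": "drive_tool", "arguments": {
  "offset": [
    [0,0,-0.7],
    [0,0,-0.7],
    [0,0,-0.6],
    [0,0,0],
    [0,0,0],
    [0,0,0],
    [0,0,0],
    [0,0,0]
  ],
  "twist": [0,0,0,0,0,0,0,0],
  "gripper": [0,0,0,0,0,0,0,0]
}}

```text
clock: 18.55
position: [0.4776, 0.3072, 0.2055]
tcp_rot: [[-0.975, 0.221, -0.003], [0.221, 0.975, -0.001], [0.003, -0.002, -1.0]]
ft_force: [0.1, -0.3, -0.6]
grip_width: 0.033
grasp_force: 40.3
```

```bash
python3 d.py .5822 .0507 .19;python3 - <<'E'
from h import *
np.set_printoptions(precision=4,suppress=True)
s=capture("scene");h=cv2.cvtColor(s,cv2.COLOR_BGR2HSV)
o=telemetry.get_obs();P=o['position'];g=proj("scene",[P-[0,0,.062]])[0];print(g)
x,y=int(g[0]),int(g[1])
cv2.imwrite("pics/s6.png",cv2.resize(s[y-40:y+40,x-50:x+50],None,fx=6,fy=6,interpolation=cv2.INTER_CUBIC))
E
```

```text
18.55 [0.4776 0.3072 0.2055] [0.2206 0.9754] ytool angle 1.3484094714060564 w 0.03297465064551377 F [ 0.0683 -0.313  -0.6042] q6 -0.8993587171732041
units [-3.9651 -5.6782  0.389 ]
[309.7654 137.3394]
```

View pics/s6.png

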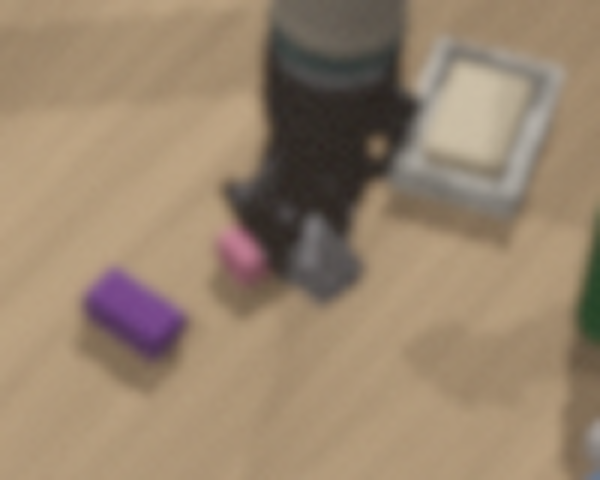

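The case is held, with its far end visible around (290–360, 215–300) in the crop. I'll compare its corners with what a centred grasp would give.

Run:
```python
from h import *
np.set_printoptions(precision=1,suppress=True)
o=telemetry.get_obs();P=o['position'];R=o['tcp_rot']
for z in(-.080,-.056):
  for y in(.017,-.017):
    q=[P-R[:,0]*.031+R[:,1]*y+[0,0,z]];print(z,y,(proj("scene",q)[0]-[259,97])*6)
```

```text
-0.08 0.017 [360.  279.6]
-0.08 -0.017 [317.1 308.9]
-0.056 0.017 [364.  252.5]
-0.056 -0.017 [320.6 281.9]
```

Emit:
{"name": "drive_tool", "arguments": {
  "offset": [
    [0,0,0],
    [0,0,0],
    [0,0,0],
    [0,0,0],
    [0,0,0],
    [0,0,0],
    [0,0,0],
    [0,0,0]
  ],
  "twist": [0.995,0.995,0.995,0.995,0.995,0.995,0.995,0.995],
  "gripper": [0,0,0,0,0,0,0,0]
}}

```text
clock: 19.27
position: [0.4782, 0.3075, 0.2062]
tcp_rot: [[-0.378, 0.926, -0.002], [0.926, 0.378, -0.001], [-0.0, -0.002, -1.0]]
ft_force: [0.5, 0.7, -1.2]
grip_width: 0.033
grasp_force: 40.3
```

Emit:
{"name": "drive_tool", "arguments": {
  "offset": [
    [0,0,0],
    [0,0,0],
    [0,0,0],
    [0,0,0],
    [0,0,0],
    [-0.58,0.39,0],
    [-0.58,0.39,0],
    [-0.58,0.39,0]
  ],
  "twist": [0.995,0.995,0.995,0.995,0.995,0,0,0],
  "gripper": [0,0,0,0,0,0,0,0]
}}

```text
clock: 19.93
position: [0.51, 0.2294, 0.2063]
tcp_rot: [[0.201, 0.98, -0.001], [0.98, -0.201, -0.0], [-0.001, -0.001, -1.0]]
ft_force: [-0.0, 0.4, -1.2]
grip_width: 0.0329
grasp_force: 40.3
```

Emit:
{"name": "drive_tool", "arguments": {
  "offset": [
    [-0.58,0.39,0],
    [-0.58,0.39,0],
    [-0.58,0.39,0],
    [-0.58,0.39,0],
    [-0.58,0.39,0],
    [-0.58,0.39,0],
    [-0.5,0.34,0],
    [0,0,0]
  ],
  "twist": [0,0,0,0,0,0,0,0],
  "gripper": [0,0,0,0,0,0,0,0]
}}

```text
clock: 20.6
position: [0.5849, 0.0482, 0.2063]
tcp_rot: [[0.206, 0.979, 0.001], [0.979, -0.206, -0.003], [-0.002, 0.001, -1.0]]
ft_force: [0.8, -0.1, -0.4]
grip_width: 0.033
grasp_force: 40.3
```

```bash
python3 d.py .5822 .0507 .098
```

```text
20.6 [0.5849 0.0482 0.2063] [ 0.9786 -0.2058] ytool angle -0.20726303657654102 w 0.03299281941448828 F [ 0.8035 -0.0705 -0.3844] q6 0.17345221822728446
units [ 0.0528 -0.0816  2.7075]
```

Run:
```python
from h import *
np.set_printoptions(precision=0,suppress=True,linewidth=200)
O=np.array([.558,.0128]);yw=-.205;X=np.array([np.cos(yw),np.sin(yw)]);Y=np.array([-X[1],X[0]])
for f in("top1","top5"):
  g=cv2.cvtColor(cv2.imread(f"pics/{f}.png"),cv2.COLOR_BGR2GRAY).astype(np.float32)
  def prof(A,z=.013):
    px=proj("top",[np.r_[O+X*a+Y*b,z] for a,b in A]).astype(np.float32);return cv2.remap(g,px[:,:1].copy(),px[:,1:].copy(),cv2.INTER_LINEAR).ravel()
  xs=np.arange(-26,50,2)/1000
  P=np.mean([prof([(x,y) for x in xs]) for y in np.arange(.015,.06,.005)],0);print(np.c_[xs*1000,P].T)
  ys=np.arange(-12,20,2)/1000
  P=np.mean([prof([(x,y) for y in ys]) for x in np.arange(.004,.03,.004)],0);print(np.c_[ys*1000,P].T)
```

```text
[[-26. -24. -22. -20. -18. -16. -14. -12. -10.  -8.  -6.  -4.  -2.   0.   2.   4.   6.   8.  10.  12.  14.  16.  18.  20.  22.  24.  26.  28.  30.  32.  34.  36.  38.  40.  42.  44.  46.  48.]
 [161. 162. 160. 158. 164. 163. 146. 122. 136. 161. 159. 136. 132. 149. 160. 162. 161. 160. 160. 160. 161. 162. 162. 161. 161. 160. 161. 161. 162. 161. 160. 166. 164. 146. 125. 136. 155. 161.]]
[[-12. -10.  -8.  -6.  -4.  -2.   0.   2.   4.   6.   8.  10.  12.  14.  16.  18.]
 [170. 171. 171. 163. 144. 122. 119. 146. 167. 167. 154. 154. 163. 169. 170. 171.]]
[[-26. -24. -22. -20. -18. -16. -14. -12. -10.  -8.  -6.  -4.  -2.   0.   2.   4.   6.   8.  10.  12.  14.  16.  18.  20.  22.  24.  26.  28.  30.  32.  34.  36.  38.  40.  42.  44.  46.  48.]
 [ 87. 102. 110. 118. 142. 158. 147. 122. 137. 162. 160. 137. 132. 149. 161. 162. 157. 150. 145. 145. 147. 149. 152. 154. 155. 157. 160. 162. 163. 162. 161. 166. 165. 148. 125. 137. 156. 163.]]
[[-12. -10.  -8.  -6.  -4.  -2.   0.   2.   4.   6.   8.  10.  12.  14.  16.  18.]
 [154. 150. 145. 139. 128. 117. 116. 127. 131. 122. 109. 110. 122. 132. 138. 143.]]
```

Emit:
{"name": "drive_tool", "arguments": {
  "offset": [
    [0.05,-0.1,0.5],
    [0,0,0.5],
    [0,0,0.5],
    [0,0,0.5],
    [0,0,0.35],
    [0,0,0.2],
    [0,0,0],
    [0,0,0]
  ],
  "twist": [0,0,0,0,0,0,0,0],
  "gripper": [0,0,0,0,0,0,0,0]
}}

```text
clock: 21.27
position: [0.5793, 0.0554, 0.1049]
tcp_rot: [[0.202, 0.979, -0.001], [0.979, -0.202, 0.0], [0.0, -0.001, -1.0]]
ft_force: [0.8, 0.2, -0.6]
grip_width: 0.0332
grasp_force: 40.3
```

```bash
python3 d.py .5812 .0509 .086
```

```text
21.2667 [0.5793 0.0554 0.1049] [ 0.9793 -0.2022] ytool angle -0.2035933314944763 w 0.033164856781927335 F [ 0.8156  0.199  -0.5552] q6 0.17925006195623502
units [-0.1019  0.0688  0.4717]
```

Emit:
{"name": "drive_tool", "arguments": {
  "offset": [
    [0,0,0],
    [0,0,0],
    [0,0,0],
    [0,0,0],
    [0,0,0],
    [0,0,0],
    [0,0,0],
    [0,0,0]
  ],
  "twist": [0,0,0,0,0,0,0,0],
  "gripper": [0,0,0,0,0,0,0,0]
}}

```text
clock: 21.93
position: [0.5794, 0.0552, 0.1052]
tcp_rot: [[0.202, 0.979, 0.0], [0.979, -0.202, 0.0], [0.0, 0.0, -1.0]]
ft_force: [0.5, -0.2, -0.5]
grip_width: 0.0332
grasp_force: 40.3
```

```bash
python3 d.py .5812 .0509 .086
```

```text
21.9333 [0.5794 0.0552 0.1052] [ 0.9793 -0.2024] ytool angle -0.2038431522195695 w 0.033224780456501256 F [ 0.5084 -0.203  -0.5314] q6 0.17913102646159795
units [-0.0955  0.065   0.4811]
```

Emit:
{"name": "drive_tool", "arguments": {
  "offset": [
    [-0.095,0.065,0],
    [0,0,0.1],
    [0,0,0.1],
    [0,0,0.1],
    [0,0,0.1],
    [0,0,0],
    [0,0,0],
    [0,0,0]
  ],
  "twist": [0,0,0,0,0,0,0,0],
  "gripper": [0,0,0,0,0,0,0,0]
}}

```text
clock: 22.6
position: [0.5812, 0.051, 0.0891]
tcp_rot: [[0.202, 0.979, -0.0], [0.979, -0.202, 0.0], [0.0, -0.0, -1.0]]
ft_force: [-0.7, 0.9, -0.3]
grip_width: 0.0329
grasp_force: 40.3
```

```bash
python3 d.py .5812 .0509 .086
```

```text
22.6 [0.5812 0.051  0.0891] [ 0.9793 -0.2023] ytool angle -0.2037294221617983 w 0.03289737689786564 F [-0.7306  0.8552 -0.2707] q6 0.1718830101099543
units [-0.0026 -0.0005  0.0775]
```

Emit:
{"name": "drive_tool", "arguments": {
  "offset": [
    [0,0,0.05],
    [0,0,0.04],
    [0,0,0],
    [0,0,0],
    [0,0,0],
    [0,0,0],
    [0,0,0],
    [0,0,0]
  ],
  "twist": [0,0,0,0,0,0,0,0],
  "gripper": [0,0,0,0,0,0,0,0]
}}

```text
clock: 23.27
position: [0.5815, 0.051, 0.0865]
tcp_rot: [[0.202, 0.979, 0.001], [0.979, -0.202, 0.0], [0.0, 0.001, -1.0]]
ft_force: [-0.6, -0.5, 5.9]
grip_width: 0.0332
grasp_force: 41.0
```

Emit:
{"name": "drive_tool", "arguments": {
  "offset": [
    [0,0,0],
    [0,0,0],
    [0,0,0],
    [0,0,0],
    [0,0,-0.1],
    [0,0,-0.3],
    [0,0,-0.8],
    [0,0,-0.9]
  ],
  "twist": [0,0,0,0,0,0,0,0],
  "gripper": [0.5,0.5,0.5,0.5,0.5,0.5,0.5,0.5]
}}

```text
clock: 23.93
position: [0.5797, 0.0509, 0.1686]
tcp_rot: [[0.202, 0.979, -0.006], [0.979, -0.202, 0.0], [-0.001, -0.006, -1.0]]
ft_force: [1.2, 0.7, -0.3]
grip_width: 0.0421
grasp_force: 0.0
```

Emit:
{"name": "drive_tool", "arguments": {
  "offset": [
    [0,0,-0.9],
    [0,0,-0.9],
    [0,0,-0.9],
    [0,0,-0.9],
    [0,0,-0.9],
    [0,0,-0.2],
    [0,0,0],
    [0,0,0]
  ],
  "twist": [0,0,-1,-1,-1,-1,-1,-1],
  "gripper": [0.6,0.6,0.6,0.6,0.6,0.6,0.6,0.6]
}}

```text
clock: 24.6
position: [0.5814, 0.0509, 0.3594]
tcp_rot: [[-0.499, 0.867, 0.003], [0.867, 0.499, -0.0], [-0.002, 0.003, -1.0]]
ft_force: [0.5, -0.3, -0.6]
grip_width: 0.0512
grasp_force: 0.0
```

Emit:
{"name": "drive_tool", "arguments": {
  "offset": [
    [0,0,0],
    [0,0,0],
    [0,0,0],
    [0,0,0],
    [0,0,0],
    [0,0,0],
    [0,0,0],
    [0,0,0]
  ],
  "twist": [-1,-1,-1,-1,-1,-1,-1,-0.09],
  "gripper": [0.6,0.6,0.6,0.6,0.6,0.6,0.6,0.6]
}}

```text
clock: 25.27
position: [0.581, 0.0509, 0.3577]
tcp_rot: [[-0.98, 0.2, -0.0], [0.2, 0.98, 0.0], [0.0, 0.0, -1.0]]
ft_force: [0.3, -0.8, 0.4]
grip_width: 0.0514
grasp_force: 0.0
```

```bash
python3 d.py .6885 -.0133 .2555
python3 - <<'E'
from h import *
t=capture("top");s=capture("scene")
f=lambda i,x,y:cv2.resize(i[y:y+110,x:x+130],None,fx=3,fy=3,interpolation=cv2.INTER_CUBIC)
cv2.imwrite("pics/s7.png",np.hstack([f(s,225,160),f(t,215,120)]))
E
```

```text
25.2667 [0.581  0.0509 0.3577] [0.2001 0.9798] ytool angle 1.3693105241514278 w 0.05137030324016033 F [ 0.2607 -0.846   0.3705] q6 -1.4012117863166988
units [-2.9541 -1.0354  2.5543]
```

View pics/s7.png

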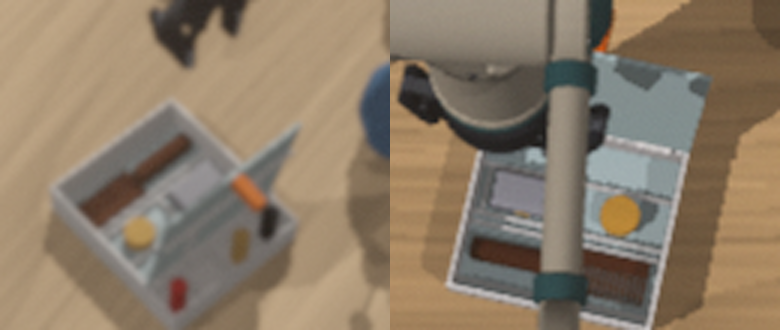

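Comb (470–650, 250–275) and case (515,190) both lie in their slots in the top crop, the tin hasn't moved, and the flap is open. Next I'll re-grip the tab and fold the flap shut.

Emit:
{"name": "drive_tool", "arguments": {
  "offset": [
    [-0.59,-0.207,0],
    [-0.59,-0.207,0],
    [-0.59,-0.207,0],
    [-0.59,-0.207,0],
    [-0.59,-0.207,0],
    [0,0,0.5],
    [0,0,0],
    [0,0,0]
  ],
  "twist": [0,0,0,0,0,0,0,0],
  "gripper": [0.6,0.6,0.6,0.6,0.6,0.6,0.6,0.6],
  "grip_force": 30
}}

```text
clock: 26.03
position: [0.6877, -0.0135, 0.336]
tcp_rot: [[-0.979, 0.204, -0.004], [0.204, 0.979, 0.001], [0.004, 0.0, -1.0]]
ft_force: [-0.9, -0.2, 0.9]
grip_width: 0.0514
grasp_force: 0.0
```

```bash
python3 d.py .6885 -.0133 .2560
```

```text
26.0333 [ 0.6877 -0.0135  0.336 ] [0.2042 0.9789] ytool angle 1.3651868045269495 w 0.051360198273028165 F [-0.9101 -0.2364  0.8921] q6 -1.4860365186336062
units [-0.0269  0.0085  2.0006]
```

Emit:
{"name": "drive_tool", "arguments": {
  "offset": [
    [-0.02,0,0.5],
    [0,0,0.5],
    [0,0,0.5],
    [0,0,0.5],
    [0,0,0],
    [0,0,0],
    [0,0,0],
    [0,0,0]
  ],
  "twist": [0,0,0,0,0,0,0,0],
  "gripper": [0.6,0.6,0.6,0.6,0.6,0,0,0]
}}

```text
clock: 26.7
position: [0.6899, -0.0135, 0.26]
tcp_rot: [[-0.979, 0.202, 0.004], [0.202, 0.979, -0.0], [-0.004, 0.0, -1.0]]
ft_force: [-0.3, 0.1, 0.4]
grip_width: 0.0156
grasp_force: 0.0
```

Emit:
{"name": "drive_tool", "arguments": {
  "offset": [
    [0,0,0],
    [0,0,0],
    [0,0,0],
    [0,0,0],
    [0,0,0],
    [0,0,0],
    [0,0,0],
    [0,0,0]
  ],
  "twist": [0,0,0,0,0,0,0,0],
  "gripper": [0,0,0,0,0,0,0,0]
}}

```text
clock: 27.37
position: [0.6902, -0.0142, 0.2599]
tcp_rot: [[-0.979, 0.203, 0.005], [0.203, 0.979, -0.001], [-0.005, -0.0, -1.0]]
ft_force: [1.0, -1.4, 5.4]
grip_width: 0.0131
grasp_force: 33.1
```

Emit:
{"name": "drive_tool", "arguments": {
  "offset": [
    [0.429,0,-0.123],
    [0.44,0,-0.075],
    [0.446,0,-0.026],
    [0.446,0,0.023],
    [0.441,0,0.072],
    [0.43,0,0.12],
    [0.414,0,0.166],
    [0.394,0,0.211]
  ],
  "twist": [0,0,0,0,0,0,0,0],
  "gripper": [0,0,0,0,0,0,0,0]
}}

```text
clock: 28.03
position: [0.5553, 0.0141, 0.2465]
tcp_rot: [[-0.979, 0.203, 0.008], [0.203, 0.979, -0.001], [-0.008, 0.001, -1.0]]
ft_force: [-1.3, -1.5, 10.0]
grip_width: 0.0133
grasp_force: 38.6
```

Emit:
{"name": "drive_tool", "arguments": {
  "offset": [
    [0.368,0,0.252],
    [0.338,0,0.291],
    [0.304,0,0.327],
    [0.266,0,0.358],
    [0.226,0,0.385],
    [0.182,0,0.408],
    [0.136,0,0.425],
    [0.046,0,0.198]
  ],
  "twist": [0,0,0,0,0,0,0,0],
  "gripper": [0,0,0,0,0,0,0,0]
}}

```text
clock: 28.7
position: [0.4783, 0.0303, 0.1361]
tcp_rot: [[-0.979, 0.203, -0.005], [0.203, 0.979, 0.002], [0.005, 0.001, -1.0]]
ft_force: [-6.4, 2.6, 5.3]
grip_width: 0.0134
grasp_force: 49.3
```

```bash
python3 d.py .4805 .0296 .137
```

```text
28.7 [0.4783 0.0303 0.1361] [0.2029 0.9792] ytool angle 1.3664393258886005 w 0.01341723065424232 F [-6.4205  2.5905  5.3314] q6 -1.4505793290679339
units [-0.0582 -0.0054 -0.0231]
```

Emit:
{"name": "drive_tool", "arguments": {
  "offset": [
    [0,0,0.05],
    [0,0,0.05],
    [0,0,0],
    [0,0,0],
    [0,0,0],
    [0,0,0],
    [0,0,0],
    [0,0,0]
  ],
  "twist": [0,0,0,0,0,0,0,0],
  "gripper": [0,0,0,0,0,0,0,0]
}}

```text
clock: 29.37
position: [0.4778, 0.0304, 0.1326]
tcp_rot: [[-0.979, 0.203, -0.008], [0.203, 0.979, 0.002], [0.009, 0.001, -1.0]]
ft_force: [-9.0, 3.4, 3.4]
grip_width: 0.0134
grasp_force: 49.2
```

Emit:
{"name": "drive_tool", "arguments": {
  "offset": [
    [0.03,0,0.07],
    [0.03,0,0.07],
    [0,0,0],
    [0,0,0],
    [0,0,0],
    [0,0,0],
    [0,0,0],
    [0,0,0]
  ],
  "twist": [0,0,0,0,0,0,0,0],
  "gripper": [0,0,0,0,0,0,0,0]
}}

```text
clock: 30.03
position: [0.4769, 0.0306, 0.1285]
tcp_rot: [[-0.979, 0.203, -0.004], [0.203, 0.979, 0.002], [0.005, 0.001, -1.0]]
ft_force: [-8.2, 2.6, 11.4]
grip_width: 0.0134
grasp_force: 50.6
```

Emit:
{"name": "drive_tool", "arguments": {
  "offset": [
    [0,0,0.07],
    [0,0,0.05],
    [0,0,0],
    [0,0,0],
    [0,0,0],
    [0,0,0],
    [0,0,0],
    [0,0,0]
  ],
  "twist": [0,0,0,0,0,0,0,0],
  "gripper": [0,0,0,0,0,0,0,0]
}}

```text
clock: 30.7
position: [0.4769, 0.0306, 0.1278]
tcp_rot: [[-0.979, 0.203, -0.003], [0.203, 0.979, 0.001], [0.003, 0.001, -1.0]]
ft_force: [-17.1, 3.0, 47.6]
grip_width: 0.0133
grasp_force: 55.7
```

Emit:
{"name": "drive_tool", "arguments": {
  "offset": [
    [0,0,-0.12],
    [0,0,0],
    [0,0,0],
    [0,0,0],
    [0,0,0],
    [0,0,-0.2],
    [0,0,-0.5],
    [0,0,-0.8]
  ],
  "twist": [0,0,0,0,0,0,0,0],
  "gripper": [0,0.5,0.5,0.5,0.5,0.5,0.5,0.5]
}}

```text
clock: 31.37
position: [0.4773, 0.0298, 0.1858]
tcp_rot: [[-0.979, 0.203, -0.007], [0.203, 0.979, 0.001], [0.007, -0.001, -1.0]]
ft_force: [0.1, -0.5, 0.3]
grip_width: 0.0428
grasp_force: 0.0
```

Emit:
{"name": "drive_tool", "arguments": {
  "offset": [
    [0,0,-0.8],
    [0,0,-0.8],
    [0.5,0.5,0],
    [0.5,0.5,0],
    [0.5,0.5,0],
    [0.5,0.5,0],
    [0.5,0.5,0],
    [0.5,0.5,0]
  ],
  "twist": [0,0,0,0,0,0,0,0],
  "gripper": [0.5,0.5,0.5,0.5,0.5,0.5,0.5,0.5]
}}

```text
clock: 32.03
position: [0.3851, 0.1725, 0.2518]
tcp_rot: [[-0.979, 0.203, 0.0], [0.203, 0.979, 0.0], [-0.0, 0.0, -1.0]]
ft_force: [0.1, 0.8, -0.4]
grip_width: 0.0425
grasp_force: 0.0
```

Run:
```python
from h import *
np.set_printoptions(precision=4,suppress=True)
t=capture("top");s=capture("scene");cv2.imwrite("pics/top8.png",t)
h=cv2.cvtColor(t,cv2.COLOR_BGR2HSV);hs=cv2.cvtColor(s,cv2.COLOR_BGR2HSV)
cen=lambda c:c.reshape(-1,2).mean(0)
b=blobs((h[...,0]<16)&(h[...,1]>165)&(h[...,2]>80),(255,205,280,232),3)
bs=blobs((hs[...,0]<16)&(hs[...,1]>130)&(hs[...,2]>90),(250,190,275,215),3)
for c in b+bs: print(cv2.contourArea(c),cv2.boundingRect(c),cen(c))
if b and bs: print(tri(cen(bs[0]),cen(b[0])))
o=telemetry.get_obs();print(o['position'],o['clock'])
# front rim edge profile: flap near edge in org frame
O=np.array([.557,.0128]);X=np.array([np.cos(-.205),np.sin(-.205)]);Y=np.array([-X[1],X[0]])
for f in("top0","top8"):
  g=cv2.imread(f"pics/{f}.png")[...,0].astype(np.float32)
  xs=np.arange(-104,-76,2)/1000
  P=[]
  for y in(-.06,-.04,-.03):
    px=proj("top",[np.r_[O+X*a+Y*y,.051] for a in xs]).astype(np.float32);P.append(cv2.remap(g,px[:,:1].copy(),px[:,1:].copy(),1).ravel())
  print(f,np.c_[xs*1000,np.mean(P,0)].round(0).T)
```

```text
20.0 (265, 218, 5, 7) [267.    221.125]
15.5 (260, 199, 4, 8) [261.6667 202.3333]
(array([0.4801, 0.0292, 0.0742]), np.float64(0.0009797195070059528))
[0.3834 0.1739 0.2516] 32.1333
top0 [[-104. -102. -100.  -98.  -96.  -94.  -92.  -90.  -88.  -86.  -84.  -82.
   -80.  -78.]
 [  75.   72.   73.   73.   73.   70.   66.   60.   70.   89.  104.  107.
   106.  106.]]
top8 [[-104. -102. -100.  -98.  -96.  -94.  -92.  -90.  -88.  -86.  -84.  -82.
   -80.  -78.]
 [  95.   97.   98.   97.   95.   95.   96.  101.  110.  119.  123.  127.
   130.  133.]]
```

```bash
python3 -c "
from bench import workorder
print(workorder.hand_in())"
```

```text
the job is handed in; nothing more can be done
None
```

I handed the job in at about 32 s, and no verdict came back: the comb and case looked flat in their slots before closing, the flap was then pressed to a hard stop and released, and the gripper is clear.

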